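# Comb a heap of chasing punches into their grooved tray

## Task

The chasing punches were tipped in a heap on their grooved tray: take the upright tray rake by its handle, set its head down on the tray's rims so that it rides lightly on them, never bearing down hard, and comb the punches until each lies flat in a groove of its own. Do not touch the punches with the gripper: they are freshly polished. Then stand the rake upright on the bench beside the tray and let go, and leave the other tools where they are.

Things in the scene. Friction and masses are not known exactly. Their poses are not given: they have to be found in the camera images.
- tray: wooden grooved tray fixed to the bench, 164 mm (x) by 295 mm (y); origin under its centre, z up. A rim 8 mm thick stands all round, its top 34 mm up. Fifteen V grooves run along x, side by side, 18.6 mm apart, their centre lines at y = -130.2 to 130.2 mm; groove floors 8 mm up, ridge crests 18 mm up. A punch in a groove has its axis 13 to 13.5 mm up, one on the crests 23 mm or more
- tray_end_a (a point): point in one end of the tray, 119 mm to the -y side of its centre and 18 mm above its underside (level with the crests); axes as the tray's. At the start both ends are free of punches, so that the rake can be set in here, behind the heap. The heap (two punches side by side, two lying across them) lies about 37 degrees askew over the middle grooves, y from -73 to 73 mm; the rim's inner face is 20.5 mm beyond this point
- tray_end_b (a point): point in the other end of the tray, 119 mm to the +y side of its centre, otherwise like tray_end_a
- rake_grip (a point): middle of the handle of the tray rake, which starts standing upright on its teeth on the bench. x along the rake's head, y across it (it combs either way), z up. The handle is an upright flat wooden grip 44 mm (x) by 26 mm (y), reaching 35 mm below and above this point, gripped across its 26 mm. The whole rake weighs about 0.3 kg
- rake_tip (a point): point amid the tips of the rake's teeth, 67.5 mm under rake_grip, same axes. Head: bar 188 mm (x) by 34 mm (y), flat underside 14.5 mm above this point, 18 mm thick. Brass teeth 3 mm thick, 9 mm apart, in two rows that splay outwards to y = 13 and -13 mm at the tips, x = -63 to 63 mm. Head along the grooves, its ends ride on the two long rims; the tips then pass 1.5 mm over the crests, clear of punches in grooves
- punch1: steel chasing punch, a round rod 10 mm in diameter and 120 mm long, tapered to 7 mm over the last 15 mm of both ends, about 60 g; origin at the middle of its length, on its axis; x along it. All four are alike. At the start it lies askew in the heap, high on the ridges
- punch2: steel chasing punch, a round rod 10 mm in diameter and 120 mm long, tapered to 7 mm over the last 15 mm of both ends, about 60 g; origin at the middle of its length, on its axis; x along it. All four are alike. At the start it lies askew in the heap, high on the ridges
- punch3: steel chasing punch, a round rod 10 mm in diameter and 120 mm long, tapered to 7 mm over the last 15 mm of both ends, about 60 g; origin at the middle of its length, on its axis; x along it. All four are alike. At the start it lies askew in the heap, high on the ridges
- punch4: steel chasing punch, a round rod 10 mm in diameter and 120 mm long, tapered to 7 mm over the last 15 mm of both ends, about 60 g; origin at the middle of its length, on its axis; x along it. All four are alike. At the start it lies askew in the heap, high on the ridges
- bench_block: bystander: steel block 80 mm square on a 100 mm square leather pad, 28 mm high; origin under its centre. It stands on one side of the tray and the rake on the other
- graver1: bystander: graver with a mushroom-shaped wooden handle, about 110 mm long, 29 mm thick, lying on the bench; origin under its middle
- graver2: bystander: graver with a mushroom-shaped wooden handle, about 110 mm long, 29 mm thick, lying on the bench; origin under its middle
- graver3: bystander: graver with a mushroom-shaped wooden handle, about 110 mm long, 29 mm thick, lying on the bench; origin under its middle
- hammer: bystander: chasing hammer 225 mm long, 27 mm thick, lying on the bench; origin under its middle, x along it
- ring_clamp: bystander: wooden ring clamp 125 mm long, 24 mm square, lying on the bench; origin under its middle, x along it
- loupe: bystander: black loupe, 38 mm across and 32 mm high, standing on the bench; origin under it
Things that resemble listed ones, but are neither listed nor needed, are in the scene too. What is shaped like the punch2 but purple is not meant. What is shaped like the punch1 but red is not meant.

How it is judged:
By the outcome, as a careful person would: the job done as asked, in the order asked, and still so for the second after the job is handed in, with the robot touching nothing.
It also fails if it takes over 72 s, if anything falls off the work surface, if the arm or the gripper's body presses on something with over 40 N, if the wrist force passes 120 N, or if a joint passes its speed limit or range.

## Robot

A 6-joint arm with a two-finger parallel gripper is mounted at the origin on the work surface. World frame = base frame: x ahead of the robot, y to its left, z up, the work surface at z = 0. Lengths are in m, angles in rad, forces in N, time in s.
With the tool pointing down it reaches from about 0.425 to 0.95 m from the base axis. Payload 3.5 kg.
Tool frame: the origin (TCP) lies midway between the tips of the shut fingers; the grasp point (between the pads) lies 19 mm behind it; z points along the fingers, y is the line along which they close (so a half turn about z gives the same grasp; the last joint's range is limited). The gripper opens to 85 mm and grips with 20 to 120 N. Pads are 22 mm wide; open, the fingers measure 114 mm over their backs; the gripper's body (76 mm by 85 mm) begins 54 mm behind the grasp point. The pads swing forward as they close: fully open they stand 13 mm farther back than shut.
Start: joints at [1.134, 0.286, 1.577, -0, 1.279, -0.15], TCP at [0.191, 0.647, 0.202] pointing down, gripper open.
Joint ranges: [-2.77, 2.77], [-0.9, 2.22], [0.21, 2.48], [-1.53, 4.67], [0.24, 2.81], [-2.84, 2.84]. Speed limits (rad/s): [2.79, 2.79, 3.14, 3.14, 3.14, 3.14].

## Interface

Orientations are given as a unit quaternion [x, y, z, w].
In Python, from plant import ctrl, cams, order gives the robot as it stands.
- The arm moves only by the tool move_arm, never from a script. Its argument "plan" is one flat list of numbers, 7 for each row, row after row: the shift along the world's x, y, z in mm, then the turn, a rotation vector about the world's x, y, z in degrees, then the finger opening in mm, from 0 to 85.4. A call has 1 to 12 rows; each row shifts and turns the commanded pose from where the row before left it; what a row does not reach is not made up. A row lasts 1/10 s, in which the tool goes at most 50 mm and 8.59 degrees, less where a joint would pass 70% of its speed; a pose out of reach is approached as far as the arm can. A call is refused whole if a number of a shift passes 50 or a number of a turn 8.59, either way. A call with a gripper value outside its range is refused whole. The fingers move at their own pace and stop on an object; "newtons" is the grip in N (left out, the last holds). Time passes only in rows, so rows that do not move let the fingers close. It gives the time, the measured TCP pose, the force, the opening and the grip force at its end, in the units of the state.
- ctrl.get_state(): the state, without advancing time (a new reading comes with each control period).
- cams.read_camera(name): name is "scene" or "side" or "wrist"; returns a dict with "color" (420x560x3 uint8, red, green, blue), "fov_y" (degrees; the focal length in pixels is half the picture's height over the tangent of half this angle, whatever the lens; pixels are square), "cx", "cy" (the principal point, pixels), "origin" and "orientation" of the camera in the world; the wrist camera has in their place "T_tool_cam" (4x4, takes a point from camera to tool coordinates, whose origin is the TCP and whose axes are the flange's). Camera axes: x right, y up, looking along -z (the intrinsics and any distortion apply to the point x, -y, -z); pixel columns grow to the right and rows downward; lengths in m; the calibration is good to about 2 mm. A picture is of the moment at which its call begins: read the wrist's pose just before it. There is no depth.
- order.sign_off(): hands the job in; it is judged then, once.
The state is a dict: "time": time; "qpos": joint angles; "dq": joint speeds; "joint_efforts": joint torques, N m; "eef_pos": TCP position; "tcp_rot": TCP orientation; "contact_force": force on the tool from outside, world axes, zero at the start; "wrist_torque": the same for the moment, N m; "opening": opening from 0.0 (shut) to 1.0 (fully open); "finger_force": force on a finger pad.
Only numpy, scipy, OpenCV 4.12 (cv2) and the standard library are available. Lean on these libraries where they do the work, as an engineer would, in place of code of your own. Each camera call takes 0.05 s, during which the arm holds its last target. There are 200 camera calls.

## Working session

There is one attempt and no reset: what is moved stays moved. The work goes in short steps, Python scripts to look and compute and a tool call to move; the robot and the scene stay as the last step left them, time stands still between calls to the robot, and variables do not carry over. Pictures are saved under pics/ and viewed, at most 10 in all, crops included, and the job is handed in when it is done.

Besides the shell and the picture viewer there is one more tool, called after "Call:" as name(argument=value, ...) on one line, values as JSON. move_arm: Moves the arm, as the interface text tells. Its arguments: {"type":"object","properties":{"plan":{"type":"array","items":{"type":"number"}},"newtons":{"type":"number"}},"required":["plan"]}

```bash
mkdir -p pics; ls
python3 - <<'E'
from plant import ctrl,cams
import cv2,numpy as np
s=ctrl.get_state();print(s['time'],s['eef_pos'],s['tcp_rot'])
ims=[]
for n in ['scene','side']:
    c=cams.read_camera(n);cv2.imwrite(f'pics/{n}0.png',c['color'][:,:,::-1])
    print(n,{k:v for k,v in c.items() if k!='color'})
c=cams.read_camera('wrist');cv2.imwrite('pics/wrist0.png',c['color'][:,:,::-1]);print({k:v for k,v in c.items() if k!='color'})
E
```

```text
pics
0.0 [0.19060511 0.64677874 0.20063625] [ 1.42911837e-01  9.89734708e-01 -1.14099227e-03 -3.36650775e-04]
scene {'fov_y': 46.44944588972139, 'cx': 281.5431086970375, 'cy': 209.36811951282232, 'origin': array([ 1.21149984, -0.61640425,  0.95380396]), 'orientation': array([0.34973332, 0.15619886, 0.38748397, 0.83853723])}
side {'fov_y': 55.93139509941029, 'cx': 279.7250432318269, 'cy': 202.5446442761619, 'origin': array([0.21904452, 0.56523205, 0.67748488]), 'orientation': array([-0.09916688,  0.40395491,  0.88143018, -0.22375702])}
{'fov_y': 60.617773052907175, 'cx': 284.1522047789557, 'cy': 208.2947149285883, 'T_tool_cam': array([[ 6.04393583e-04,  9.54188769e-01,  2.99204658e-01,
         7.55401831e-02],
       [ 9.99999814e-01, -6.00093281e-04, -1.06252360e-04,
         3.37229694e-04],
       [ 7.81658968e-05,  2.99204667e-01, -9.54188955e-01,
        -1.71578745e-01],
       [ 0.00000000e+00,  0.00000000e+00,  0.00000000e+00,
         1.00000000e+00]])}
```

View pics/scene0.png

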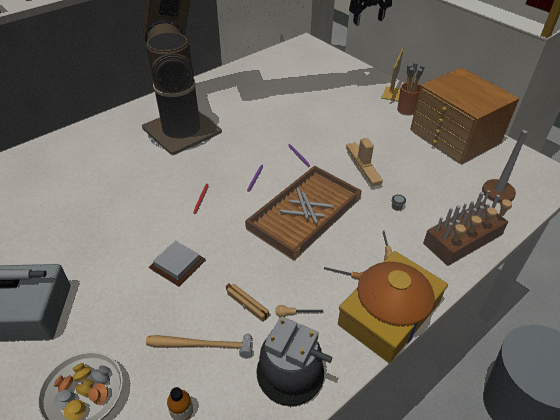

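View pics/side0.png

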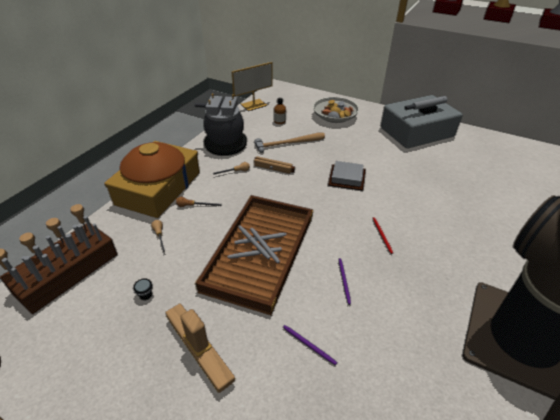

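The scene view shows the tray at about (305,210), the four steel punches heaped on it, and the only rake at (366,160). The purple rods (256,178), (299,155) and the red rod (201,198) are the decoys. The side view shows the tray at (258,250) and the rake at (200,345). Next I'll enlarge both.

Run:
```python
import cv2,numpy as np
a=cv2.imread('pics/scene0.png')[130:260,240:400];b=cv2.imread('pics/side0.png')[190:390,160:320]
A=cv2.resize(a,None,fx=5,fy=5,interpolation=cv2.INTER_CUBIC)[:600];cv2.imwrite('pics/a.png',A)
cv2.imwrite('pics/b.png',cv2.resize(b,None,fx=3,fy=3,interpolation=cv2.INTER_CUBIC)[:600])
```

```text
(no output)
```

View pics/a.png

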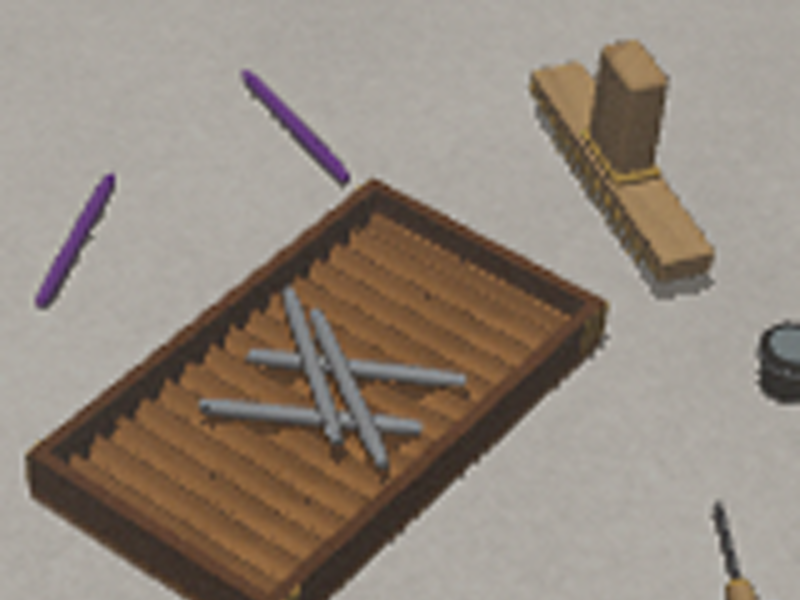

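View pics/b.png

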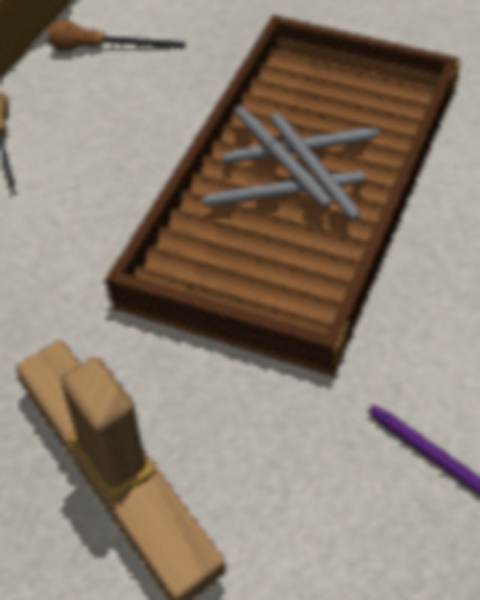

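```bash
cat > h.py <<'E'
import numpy as np
from scipy.spatial.transform import Rotation as R
from scipy.optimize import least_squares
CAM={'scene':(46.44944588972139,281.5431,209.3681,[1.21149984,-0.61640425,0.95380396],[0.34973332,0.15619886,0.38748397,0.83853723]),
'side':(55.93139509941029,279.7250,202.5446,[0.21904452,0.56523205,0.67748488],[-0.09916688,0.40395491,0.88143018,-0.22375702])}
def K(c,o=None,q=None):
    f=210/np.tan(np.radians(c[0])/2); return f,c[1],c[2],np.array(c[3]),R.from_quat(c[4]).as_matrix()
def proj(P,c):
    f,cx,cy,o,M=K(c); p=(np.atleast_2d(P)-o)@M
    return np.c_[cx+f*p[:,0]/-p[:,2],cy+f*-p[:,1]/-p[:,2]]
def ray(uv,z,c):
    f,cx,cy,o,M=K(c); uv=np.atleast_2d(uv)
    d=np.c_[(uv[:,0]-cx)/f,-(uv[:,1]-cy)/f,-np.ones(len(uv))]@M.T
    return o+d*((z-o[2])/d[:,2])[:,None]
def wristcam(s,c):
    T=np.eye(4);T[:3,:3]=R.from_quat(s['tcp_rot']).as_matrix();T[:3,3]=s['eef_pos'];T=T@c['T_tool_cam']
    return (c['fov_y'],c['cx'],c['cy'],T[:3,3],R.from_matrix(T[:3,:3]).as_quat())
def place(p,L):
    c,s=np.cos(p[2]),np.sin(p[2]); L=np.array(L)
    return np.c_[p[0]+c*L[:,0]-s*L[:,1],p[1]+s*L[:,0]+c*L[:,1],L[:,2]]
def fit(obs,p0):
    f=lambda p:np.concatenate([(proj(place(p,L),c)-uv).ravel() for L,uv,c in obs])
    r=least_squares(f,p0,loss='soft_l1');return r.x,f(r.x).reshape(-1,2).round(1)
E
python3 - <<'E'
from h import *
S,D=CAM['scene'],CAM['side']
ts=np.array([(315,166),(361.2,190),(297,250),(245.6,221.4)]);td=np.array([(251.7,195.7),(312.7,210.7),(272.3,306),(196,283.3)])
print(ray(ts,.034,S).round(3),'\n',ray(td,.034,D).round(3))
hs=np.array([(360.4,139),(367.2,138),(373.4,145.6),(366.8,148.4)]);hd=np.array([(181.7,315),(192.3,309.3),(204.3,321.7),(194.3,330)])
bs=np.array([(346.6,144.4),(355,142),(382.6,179.4),(373.6,183.6)]);bd=np.array([(166,313.3),(180.7,304),(234.7,379.3),(220,389.3)])
for u,z,c in [(hs,.1025,S),(hd,.1025,D),(bs,.0325,S),(bd,.0325,D)]:print(ray(u,z,c).round(3).tolist())
E
```

```text
[[ 0.444  0.181  0.034]
 [ 0.602  0.208  0.034]
 [ 0.649 -0.073  0.034]
 [ 0.491 -0.111  0.034]] 
 [[ 0.644 -0.081  0.034]
 [ 0.484 -0.104  0.034]
 [ 0.438  0.181  0.034]
 [ 0.599  0.207  0.034]]
[[0.498, 0.305, 0.103], [0.507, 0.324, 0.103], [0.543, 0.311, 0.103], [0.539, 0.287, 0.103]]
[[0.539, 0.31, 0.103], [0.53, 0.292, 0.103], [0.498, 0.302, 0.103], [0.503, 0.322, 0.103]]
[[0.431, 0.328, 0.032], [0.439, 0.357, 0.032], [0.61, 0.289, 0.032], [0.606, 0.256, 0.032]]
[[0.606, 0.29, 0.032], [0.595, 0.26, 0.032], [0.424, 0.333, 0.032], [0.436, 0.358, 0.032]]
```

Call:
move_arm(plan=[33, -34, 0, 0, 0, -0.6, 85, 33, -34, 0, 0, 0, -0.6, 85, 33, -34, 0, 0, 0, -0.6, 85, 33, -34, 0, 0, 0, -0.6, 85, 33, -34, 0, 0, 0, -0.6, 85, 33, -34, 0, 0, 0, -0.6, 85, 33, -34, 0, 0, 0, -0.6, 85, 33, -34, 0, 0, 0, -0.6, 85, 33, -34, 0, 0, 0, -0.6, 85, 32, -34, 0, 0, 0, -0.6, 85, 0, 0, 0, 0, 0, 0, 85, 0, 0, 0, 0, 0, 0, 85])

```text
time: 1.35
eef_pos: [0.5202, 0.3065, 0.2015]
tcp_rot: [0.196, 0.981, -0.0, -0.001]
contact_force: [-0.4, 0.1, -0.4]
opening: 0.996
finger_force: 0.0
```

Run:
```python
from plant import ctrl,cams
from h import *
import cv2,pickle
s=ctrl.get_state();c=cams.read_camera('wrist');w=wristcam(s,c)
cv2.imwrite('pics/w1.png',c['color'][:,:,::-1]);pickle.dump(w,open('w1.pkl','wb'))
print(s['time'],s['eef_pos'],s['tcp_rot'],s['contact_force'],w[3])
```

```text
1.35 [0.52022535 0.30647567 0.20149823] [ 1.95725194e-01  9.80658581e-01 -1.14367299e-04 -6.18862545e-04] [-0.37295674  0.0886222  -0.36286132] [0.45082287 0.33590258 0.37316531]
```

View pics/w1.png

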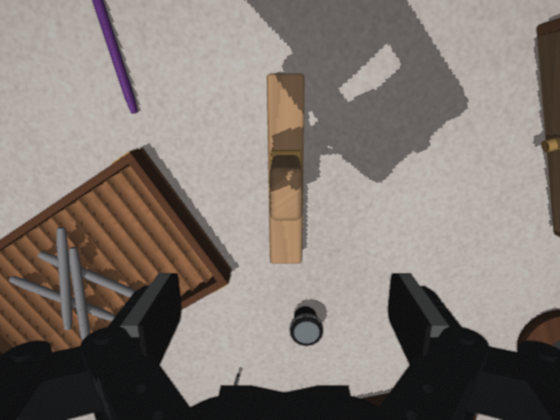

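The wrist view shows the rake with bar corners at (267,73), (304,74), (302,263), (270,263) and the handle top's lower edge at (271-301,219). The tray's near corners are at (137,152) and (229,272).

Run:
```python
from h import *
import pickle
w=pickle.load(open('w1.pkl','rb'))
print(ray([(267,73),(304,74),(302,263),(270,263)],.0325,w).round(4).tolist());
b=ray([(267,73),(304,74),(302,263),(270,263)],.0325,w);print(b.mean(0))
d=b[2]+b[3]-b[0]-b[1];print(np.degrees(np.arctan2(d[1],d[0])))
print(ray([(271,219),(301,219)],.1025,w).round(4).tolist(),ray([(137,152),(229,272)],.034,w).round(4).tolist())
S,D=CAM['scene'],CAM['side']
L=[(-.082,.1475,.034),(.082,.1475,.034),(.082,-.1475,.034),(-.082,-.1475,.034)]
o=[(L,np.array([(315,166),(361.2,190),(297,250),(245.6,221.4)]),S),([L[i] for i in(2,3,0,1)],np.array([(251.7,195.7),(312.7,210.7),(272.3,306),(196,283.3)]),D)]
for q in (o,o[:1],o[1:]):
  p,r=fit(q,[.54,.05,.16]);print(p,np.degrees(p[2]),r.tolist())
```

```text
[[0.4268, 0.3291, 0.0325], [0.4402, 0.3592, 0.0325], [0.6113, 0.2892, 0.0325], [0.5986, 0.2584, 0.0325]]
[0.51922131 0.30898961 0.0325    ]
-22.316281891029625
[[0.5331, 0.2902, 0.1025], [0.5422, 0.3123, 0.1025]] [[0.444, 0.1882, 0.034], [0.591, 0.215, 0.034]]
[0.54336989 0.05037121 0.16488547] 9.44724159041376 [[-1.1, -1.2], [-0.3, -0.6], [-2.8, 1.5], [-0.5, -1.3], [-1.4, -0.7], [-0.1, -1.5], [-0.5, 0.5], [-1.1, 0.4]]
[0.54714976 0.05117498 0.17420472] 9.98119496992536 [[-0.6, -0.8], [0.6, -0.4], [-0.9, 2.3], [0.9, -0.2]]
[0.54167035 0.04953395 0.15988477] 9.160722395928417 [[-0.3, -0.7], [1.0, -1.3], [0.1, 0.6], [-0.4, 0.2]]
```

Call:
move_arm(plan=[-1, 2, -40, 0, 0, 0, 85, 0, 0, -40, 0, 0, 0, 85, 0, 0, -40, 0, 0, 0, 85, 0, 0, -33, 0, 0, 0, 85, 0, 0, 0, 0, 0, 0, 85, 0, 0, 0, 0, 0, 0, 20, 0, 0, 0, 0, 0, 0, 20, 0, 0, 0, 0, 0, 0, 20, 0, 0, 0, 0, 0, 0, 20, 0, 0, 0, 0, 0, 0, 20, 0, 0, 0, 0, 0, 0, 20, 0, 0, 0, 0, 0, 0, 20], newtons=60)

```text
time: 2.6
eef_pos: [0.5202, 0.3098, 0.0512]
tcp_rot: [0.194, 0.981, 0.001, 0.001]
contact_force: [-1.3, -0.5, 5.8]
opening: 0.291
finger_force: 59.6
```

Call:
move_arm(plan=[0, 0, 20, 0, 0, 0, 20, 0, 0, 25, 0, 0, 0, 20, 0, 0, 20, 0, 0, 0, 20, 0, -17, 0, 0, 0, 4, 20, 0, -17, 0, 0, 0, 4, 20, 1, -18, 0, 0, 0, 4, 20, 1, -18, 0, 0, 0, 4, 20, 0, -18, 0, 0, 0, 4, 20, 1, -18, 0, 0, 0, 4, 20, 1, -18, 0, 0, 0, 4, 20, 0, -18, 0, 0, 0, 3.8, 20, 0, 0, 0, 0, 0, 0, 20], newtons=60)

```text
time: 3.8
eef_pos: [0.5222, 0.1656, 0.1131]
tcp_rot: [-0.081, 0.997, -0.0, -0.001]
contact_force: [-0.8, 0.8, -2.1]
opening: 0.293
finger_force: 59.8
```

Run:
```python
from plant import ctrl,cams
from h import *
import cv2,pickle
s=ctrl.get_state();print(s)
c=cams.read_camera('wrist');w=wristcam(s,c);pickle.dump(w,open('w2.pkl','wb'))
d=cams.read_camera('side')['color'][130:390,140:400]
e=cams.read_camera('scene')['color'][110:250,240:400]
A=cv2.resize(c['color'],(420,315));B=cv2.resize(d,(315,315))
A=np.hstack([A,B,]);E=cv2.resize(e,(735,643))[:285]
cv2.imwrite('pics/m2.png',np.vstack([A,E])[:,:,::-1]);cv2.imwrite('pics/w2.png',c['color'][:,:,::-1])
print(np.degrees(2*np.arctan2(s['tcp_rot'][1],s['tcp_rot'][0])-np.pi))
```

```text
{'time': 3.8, 'qpos': array([ 1.22156914e-01,  1.00850523e-01,  1.96344608e+00, -5.01163753e-04,
        1.07913726e+00, -1.60970985e+00]), 'dq': array([ 0.03167707,  0.00874635, -0.01326316,  0.03486984, -0.0040827 ,
        0.07095519]), 'joint_efforts': array([-5.79556078e-01, -3.23946369e+01, -2.80958766e+01, -1.27184805e-01,
        1.54536188e-02, -2.75449483e-01]), 'eef_pos': array([0.52222608, 0.16564628, 0.11310778]), 'tcp_rot': array([-8.05662705e-02,  9.96748805e-01, -2.58906619e-04, -9.10622933e-04]), 'contact_force': array([-0.82161104,  0.77541599, -2.09318855]), 'wrist_torque': array([ 0.02160782, -0.02955706,  0.01868806]), 'finger_force': 59.76808547973633, 'opening': 0.29264906517946165}
9.242235577092659
```

View pics/w2.png

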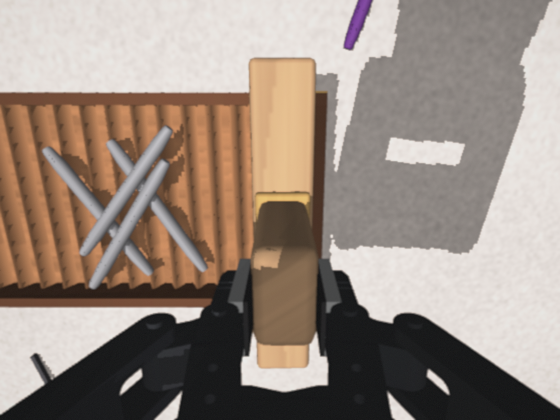

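The rake is held square over the +y end. The tray's long outer edges are at rows 93 and about 305, its end edge at column 327, and the bar's far end at (250-315,58). Now I'll check the centring.

Run:
```python
from h import *
import pickle
w=pickle.load(open('w2.pkl','rb'));p=np.array([.5434,.0504,np.radians(9.45)])
def loc(P):
    d=P[:,:2]-p[:2];c,s=np.cos(p[2]),np.sin(p[2]);return np.c_[c*d[:,0]+s*d[:,1],-s*d[:,0]+c*d[:,1]].round(4).tolist()
print('rim -x',loc(ray([(5,93),(327,93)],.034,w)),'+x',loc(ray([(5,304),(210,307)],.034,w)),'end',loc(ray([(327,95),(325,220)],.034,w)))
zb=.1131+.019-.0675+.0325+.0027
print('bar',loc(ray([(250,58),(315,58),(258,367),(308,367)],zb,w)),'tcp',loc(np.array([[.5222,.1656]])))
```

```text
rim -x [[-0.0798, -0.0683], [-0.0792, 0.1458]] +x [[0.0803, -0.1059], [0.0835, 0.0575]] end [[-0.0779, 0.1458], [0.0101, 0.1472]]
bar [[-0.0947, 0.101], [-0.0946, 0.1321], [0.0844, 0.1004], [0.0845, 0.1317]] tcp [[-0.002, 0.1171]]
```

Call:
move_arm(plan=[3, -0.5, -15, 0, 0, 0, 20, 0, 0, -15, 0, 0, 0, 20, 0, 0, -8, 0, 0, 0, 20, 0, 0, -2, 0, 0, 0, 20, 0, 0, -1, 0, 0, 0, 20, 0, 0, 0, 0, 0, 0, 20, 0, 0, 0, 0, 0, 0, 20])

```text
time: 4.65
eef_pos: [0.5264, 0.167, 0.0736]
tcp_rot: [-0.082, 0.997, 0.0, 0.001]
contact_force: [0.8, -0.2, -2.6]
opening: 0.286
finger_force: 59.7
```

Call:
move_arm(plan=[0, 0, -1, 0, 0, 0, 20, 0, 0, 0, 0, 0, 0, 20, 0, 0, 0, 0, 0, 0, 20])

```text
time: 4.95
eef_pos: [0.526, 0.1669, 0.0722]
tcp_rot: [-0.082, 0.997, 0.0, 0.0]
contact_force: [0.4, -1.0, -1.9]
opening: 0.288
finger_force: 59.7
```

Call:
move_arm(plan=[0, 0, -1, 0, 0, 0, 20, 0, 0, 0, 0, 0, 0, 20, 0, 0, 0, 0, 0, 0, 20])

```text
time: 5.25
eef_pos: [0.526, 0.1669, 0.0711]
tcp_rot: [-0.082, 0.997, -0.0, 0.0]
contact_force: [-0.9, -0.2, -2.1]
opening: 0.289
finger_force: 59.7
```

Call:
move_arm(plan=[0, 0, -1, 0, 0, 0, 20, 0, 0, 0, 0, 0, 0, 20, 0, 0, 0, 0, 0, 0, 20])

```text
time: 5.55
eef_pos: [0.526, 0.1669, 0.0708]
tcp_rot: [-0.082, 0.997, -0.0, 0.0]
contact_force: [-3.7, -1.3, 4.7]
opening: 0.294
finger_force: 60.6
```

Call:
move_arm(plan=[0, 0, -1, 0, 0, 0, 20, 0, 0, 0, 0, 0, 0, 20, 0, 0, 0, 0, 0, 0, 20])

```text
time: 5.85
eef_pos: [0.526, 0.1669, 0.0708]
tcp_rot: [-0.082, 0.997, -0.0, -0.0]
contact_force: [-6.3, -1.5, 9.1]
opening: 0.294
finger_force: 61.3
```

Call:
move_arm(plan=[0, 0, -0.7, 0, 0, 0, 20, 0, 0, 0, 0, 0, 0, 20, 0, 0, 0, 0, 0, 0, 20])

```text
time: 6.15
eef_pos: [0.526, 0.1669, 0.0707]
tcp_rot: [-0.082, 0.997, -0.0, -0.0]
contact_force: [-7.5, -2.8, 12.6]
opening: 0.288
finger_force: 61.8
```

Call:
move_arm(plan=[0, 0, 1.2, 0, 0, 0, 20, 0.8, -4.9, 0, 0, 0, 0, 20, 0.8, -4.9, 0, 0, 0, 0, 20, 0.8, -4.9, 0, 0, 0, 0, 20, 0.8, -4.9, 0, 0, 0, 0, 20, 0.8, -4.9, 0, 0, 0, 0, 20, 0.8, -4.9, 0, 0, 0, 0, 20, 0.8, -4.9, 0, 0, 0, 0, 20, 0.8, -4.9, 0, 0, 0, 0, 20])

```text
time: 7.05
eef_pos: [0.5338, 0.1292, 0.0707]
tcp_rot: [-0.081, 0.997, 0.002, 0.002]
contact_force: [-0.4, 4.6, 5.1]
opening: 0.291
finger_force: 60.5
```

Call:
move_arm(plan=[0.8, -4.9, 0, 0, 0, 0, 20, 0.8, -4.9, 0, 0, 0, 0, 20, 0.8, -4.9, 0, 0, 0, 0, 20, 0.8, -4.9, 0, 0, 0, 0, 20, 0.8, -4.9, 0, 0, 0, 0, 20, 0.8, -4.9, 0, 0, 0, 0, 20, 0.8, -4.9, 0, 0, 0, 0, 20, 0.8, -4.9, 0, 0, 0, 0, 20])

```text
time: 7.85
eef_pos: [0.5401, 0.09, 0.0707]
tcp_rot: [-0.081, 0.997, 0.002, 0.002]
contact_force: [-1.0, 6.3, 4.8]
opening: 0.295
finger_force: 60.6
```

Call:
move_arm(plan=[0.8, -4.9, 0, 0, 0, 0, 20, 0.8, -4.9, 0, 0, 0, 0, 20, 0.8, -4.9, 0, 0, 0, 0, 20, 0.8, -4.9, 0, 0, 0, 0, 20, 0.8, -4.9, 0, 0, 0, 0, 20, 0.8, -4.9, 0, 0, 0, 0, 20, 0.8, -4.9, 0, 0, 0, 0, 20, 0.8, -4.9, 0, 0, 0, 0, 20])

```text
time: 8.65
eef_pos: [0.5452, 0.058, 0.0723]
tcp_rot: [-0.078, 0.997, 0.011, 0.0]
contact_force: [-6.3, 27.7, 17.6]
opening: 0.291
finger_force: 70.6
```

```bash
cat > look.py <<'E'
from plant import ctrl,cams
from h import *
import cv2,sys
n=sys.argv[1];s=ctrl.get_state()
c=cams.read_camera('wrist')['color'];d=cams.read_camera('side')['color'][185:325,180:330];e=cams.read_camera('scene')['color'][155:265,235:375]
A=np.hstack([cv2.resize(c,(400,300)),cv2.resize(d,(400,300),interpolation=2)])
B=cv2.resize(e,(382,300),interpolation=2);B=np.hstack([B,np.zeros((300,418,3),np.uint8)])
cv2.imwrite(f'pics/{n}.png',np.vstack([A,B])[:,:,::-1]);print(s['time'],s['contact_force'],s['wrist_torque'])
E
python3 look.py m3
```

```text
8.65 [-6.29526495 27.72504071 17.62909259] [6.96277012 1.40202043 0.1065691 ]
```

View pics/m3.png

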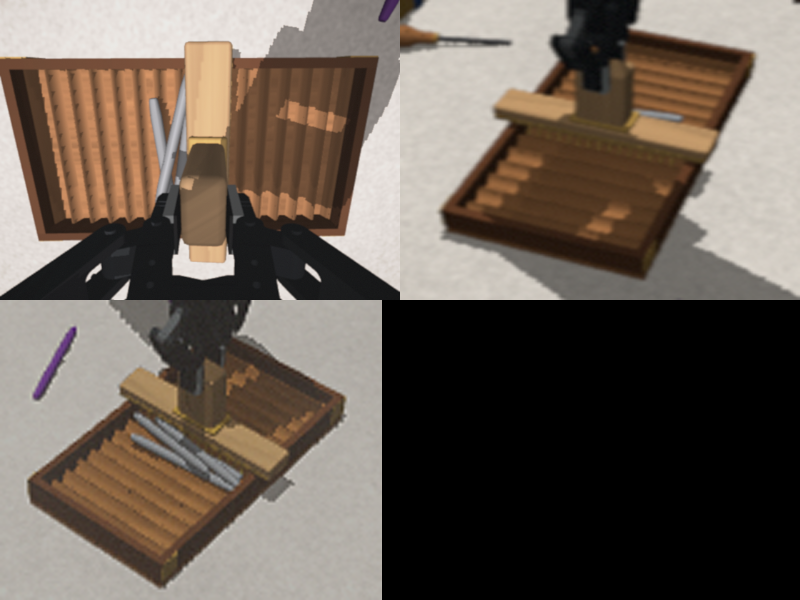

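The rake has jammed at about 28 N and ridden up 1.6 mm. All four punches are bunched just ahead of it, nearly aligned. I'll back off and comb again in short strokes.

Call:
move_arm(plan=[-0.8, 4.9, 0, 0, 0, 0, 20, -0.8, 4.9, 0, 0, 0, 0, 20, -0.8, 4.9, 0, 0, 0, 0, 20, -0.8, 4.9, 0, 0, 0, 0, 20, 0, 0, 0, 0, 0, 0, 20, 0, 0, 0, 0, 0, 0, 20])

```text
time: 9.4
eef_pos: [0.5447, 0.0667, 0.0718]
tcp_rot: [-0.083, 0.997, -0.003, 0.003]
contact_force: [0.2, -2.8, 7.9]
opening: 0.291
finger_force: 60.3
```

Call:
move_arm(plan=[0.8, -4.9, 0, 0, 0, 0, 20, 0.8, -4.9, 0, 0, 0, 0, 20, 0.5, -3, 0, 0, 0, 0, 20, 0.5, -3, 0, 0, 0, 0, 20, 0.3, -2, 0, 0, 0, 0, 20])

```text
time: 9.9
eef_pos: [0.5471, 0.0534, 0.072]
tcp_rot: [-0.08, 0.997, 0.003, 0.003]
contact_force: [0.0, 8.5, 9.3]
opening: 0.288
finger_force: 63.0
```

Call:
move_arm(plan=[0.5, -3, 0.5, 0, 0, 0, 20, 0.5, -3, 0, 0, 0, 0, 20, 0.5, -3, 0, 0, 0, 0, 20, 0.5, -3, 0, 0, 0, 0, 20])

```text
time: 10.3
eef_pos: [0.5487, 0.0411, 0.072]
tcp_rot: [-0.081, 0.997, 0.002, 0.002]
contact_force: [-0.8, 8.2, 8.9]
opening: 0.292
finger_force: 63.2
```

Call:
move_arm(plan=[0.5, -3, 0, 0, 0, 0, 20, 0.5, -3, 0, 0, 0, 0, 20, 0.5, -3, 0, 0, 0, 0, 20, 0.5, -3, 0, 0, 0, 0, 20])

```text
time: 10.7
eef_pos: [0.5507, 0.0292, 0.072]
tcp_rot: [-0.081, 0.997, 0.002, 0.002]
contact_force: [-0.3, 7.3, 8.7]
opening: 0.288
finger_force: 62.8
```

Call:
move_arm(plan=[0.5, -3, 0.7, 0, 0, 0, 20, 0.5, -3, 0, 0, 0, 0, 20, 0.5, -3, 0, 0, 0, 0, 20, 0.5, -3, 0, 0, 0, 0, 20, 0.5, -3, 0, 0, 0, 0, 20, 0.5, -3, 0, 0, 0, 0, 20])

```text
time: 11.3
eef_pos: [0.5531, 0.0105, 0.072]
tcp_rot: [-0.081, 0.997, 0.002, 0.002]
contact_force: [-1.5, 6.8, 6.6]
opening: 0.293
finger_force: 62.4
```

```bash
python3 look.py m4
```

```text
11.3 [-1.50734561  6.77296139  6.5569766 ] [1.4717765  0.20460211 0.04275256]
```

View pics/m4.png

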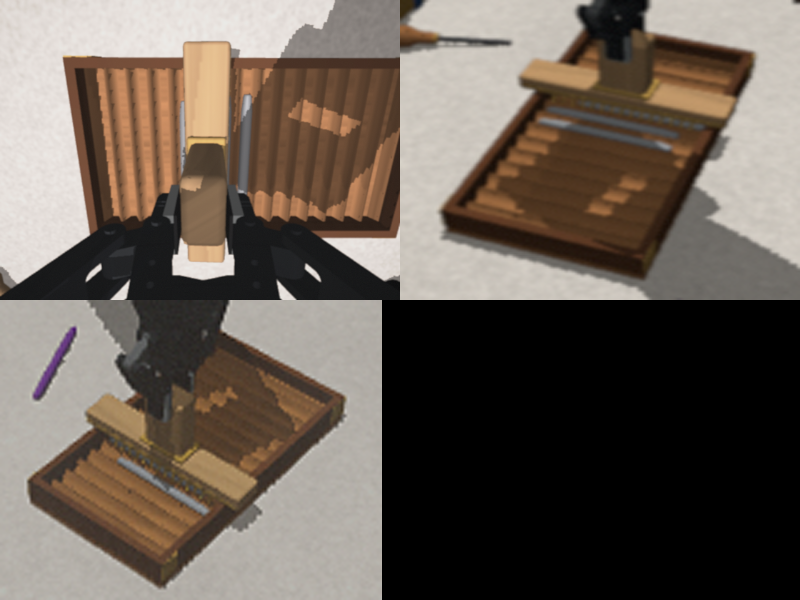

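Two punches already lie in grooves behind the head, at least one more is under it, and one is being rolled ahead. I'll carry on.

Call:
move_arm(plan=[0.5, -3, 0.4, 0, 0, 0, 20, 0.5, -3, 0, 0, 0, 0, 20, 0.5, -3, 0, 0, 0, 0, 20, 0.5, -3, 0, 0, 0, 0, 20, 0.5, -3, 0, 0, 0, 0, 20, 0.5, -3, 0, 0, 0, 0, 20])

```text
time: 12.05
eef_pos: [0.5557, -0.0079, 0.072]
tcp_rot: [-0.081, 0.997, 0.001, 0.001]
contact_force: [-1.1, 5.7, 6.5]
opening: 0.294
finger_force: 62.0
```

Call:
move_arm(plan=[0.5, -3, 0, 0, 0, 0, 20, 0.5, -3, 0, 0, 0, 0, 20, 0.5, -3, 0, 0, 0, 0, 20, 0.5, -3, 0, 0, 0, 0, 20, 0.5, -3, 0, 0, 0, 0, 20, 0.5, -3, 0, 0, 0, 0, 20, 0.5, -3, 0, 0, 0, 0, 20])

```text
time: 12.75
eef_pos: [0.5592, -0.0288, 0.072]
tcp_rot: [-0.081, 0.997, 0.001, 0.001]
contact_force: [-1.5, 6.4, 6.3]
opening: 0.291
finger_force: 62.0
```

Call:
move_arm(plan=[0.5, -3, 0, 0, 0, 0, 20, 0.5, -3, 0, 0, 0, 0, 20, 0.5, -3, 0, 0, 0, 0, 20, 0.5, -3, 0, 0, 0, 0, 20, 0.5, -3, 0, 0, 0, 0, 20, 0.5, -3, 0, 0, 0, 0, 20, 0.5, -3, 0, 0, 0, 0, 20])

```text
time: 13.45
eef_pos: [0.5626, -0.0498, 0.072]
tcp_rot: [-0.081, 0.997, 0.001, 0.001]
contact_force: [-1.1, 6.4, 6.3]
opening: 0.29
finger_force: 62.1
```

Call:
move_arm(plan=[0, 0, 15, 0, 0, 0, 20, 0, 0, 25, 0, 0, 0, 20, 0, 0, 25, 0, 0, 0, 20, 0, 0, 0, 0, 0, 0, 20])

```text
time: 13.85
eef_pos: [0.5644, -0.0524, 0.1399]
tcp_rot: [-0.082, 0.997, -0.002, 0.004]
contact_force: [0.3, 0.3, -2.2]
opening: 0.289
finger_force: 59.9
```

Call:
move_arm(plan=[-4, 36, 0, 0, 0, -3, 20, -4, 36, 0, 0, 0, -3, 20, -4, 36, 0, 0, 0, -3, 20, -4, 36, 0, 0, 0, -3, 20, -4, 36, 0, 0, 0, -3, 20, -4, 36, 0, 0, 0, -3, 20, -4, 36, 0, 0, 0, -3, 20, -4, 36, 0, 0, 0, -3, 20, -5, 36, 0, 0, 0, -4, 20, -5, 35, 0, 0, 0, -4, 20, 0, 0, 0, 0, 0, 0, 20, 0, 0, 0, 0, 0, 0, 20])

```text
time: 15.05
eef_pos: [0.5188, 0.3078, 0.1341]
tcp_rot: [0.195, 0.981, -0.001, -0.001]
contact_force: [-0.9, -0.6, -3.1]
opening: 0.292
finger_force: 60.2
```

```bash
cat > look2.py <<'E'
from plant import ctrl,cams
from h import *
import cv2,sys
n=sys.argv[1];s=ctrl.get_state()
# rectify tray top view at axis height from each camera, 2.4 px/mm
p=np.array([.5440,.0504,np.radians(9.45)]);k=2.3
rows=[]
for z in (.0135,):
  for cam in ('side','scene'):
    im=cams.read_camera(cam)
    c=(im['fov_y'],im['cx'],im['cy'],im['origin'],im['orientation'])
    L=[(-.09,-.155,z),(.09,-.155,z),(.09,.155,z),(-.09,.155,z)]
    uv=proj(place(p,L),c).astype(np.float32)
    dst=np.float32([[0,0],[0,300],[800,300],[800,0]])
    rows.append(cv2.warpPerspective(im['color'],cv2.getPerspectiveTransform(uv,dst),(800,300),flags=2))
cv2.imwrite(f'pics/{n}.png',np.vstack(rows)[:,:,::-1]);print(s['time'],s['contact_force'],s['eef_pos'])
E
python3 look2.py m5
```

```text
15.05 [-0.91538318 -0.55728161 -3.10701381] [0.51883961 0.30783388 0.13407322]
```

View pics/m5.png

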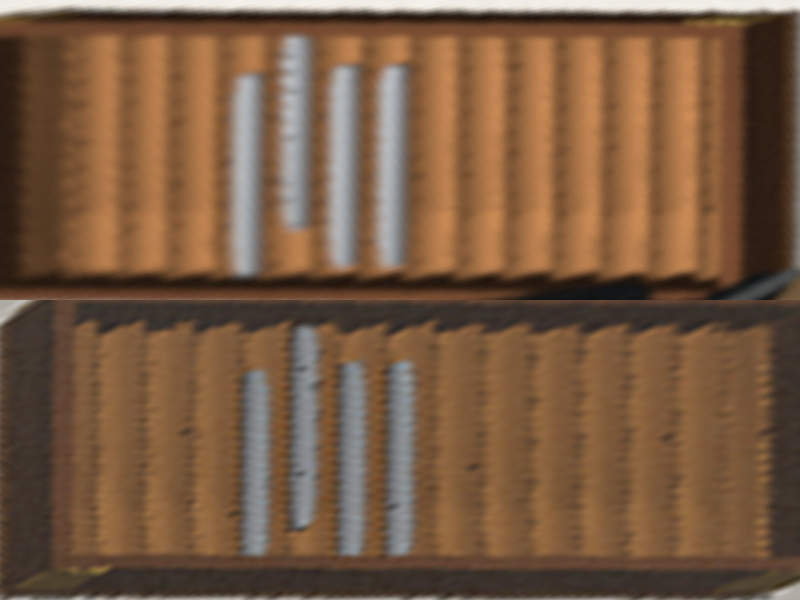

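All four punches lie parallel, each in its own groove and 48 px (18.6 mm) apart, at columns 257, 305, 353 and 401 in the lower (scene) view. Next I'll set the rake down where it stood.

Call:
move_arm(plan=[0, 0, -25, 0, 0, 0, 20, 0, 0, -25, 0, 0, 0, 20, 0, 0, -20, 0, 0, 0, 20, 0, 0, -6, 0, 0, 0, 20, 0, 0, -2, 0, 0, 0, 20, 0, 0, 0, 0, 0, 0, 20, 0, 0, 0, 0, 0, 0, 20])

```text
time: 15.85
eef_pos: [0.521, 0.3083, 0.0597]
tcp_rot: [0.196, 0.981, 0.001, 0.001]
contact_force: [0.3, -0.2, -2.1]
opening: 0.291
finger_force: 60.0
```

Call:
move_arm(plan=[0, 0, -1, 0, 0, 0, 20, 0, 0, -1, 0, 0, 0, 20, 0, 0, 0, 0, 0, 0, 20, 0, 0, 0, 0, 0, 0, 20])

```text
time: 16.25
eef_pos: [0.5198, 0.3082, 0.0562]
tcp_rot: [0.196, 0.981, 0.0, 0.0]
contact_force: [0.5, 0.3, -3.9]
opening: 0.289
finger_force: 60.1
```

Call:
move_arm(plan=[0, 0, -1, 0, 0, 0, 20, 0, 0, -1, 0, 0, 0, 20, 0, 0, -1, 0, 0, 0, 20, 0, 0, 0, 0, 0, 0, 20, 0, 0, 0, 0, 0, 0, 20])

```text
time: 16.75
eef_pos: [0.5198, 0.3081, 0.053]
tcp_rot: [0.196, 0.981, -0.0, -0.0]
contact_force: [-0.0, -0.3, -3.2]
opening: 0.288
finger_force: 60.1
```

Call:
move_arm(plan=[0, 0, -0.8, 0, 0, 0, 20, 0, 0, 0, 0, 0, 0, 20, 0, 0, 0, 0, 0, 0, 20])

```text
time: 17.05
eef_pos: [0.5199, 0.3082, 0.0526]
tcp_rot: [0.196, 0.981, 0.0, 0.0]
contact_force: [-0.4, 0.1, -0.7]
opening: 0.291
finger_force: 60.2
```

Call:
move_arm(plan=[0, 0, -0.5, 0, 0, 0, 20, 0, 0, 0, 0, 0, 0, 20, 0, 0, 0, 0, 0, 0, 40, 0, 0, 0, 0, 0, 0, 60, 0, 0, 0, 0, 0, 0, 85, 0, 0, 0, 0, 0, 0, 85, 0, 0, 0, 0, 0, 0, 85, 0, 0, 0, 0, 0, 0, 85, 0, 0, 0, 0, 0, 0, 85, 0, 0, 0, 0, 0, 0, 85])

```text
time: 18.05
eef_pos: [0.5198, 0.3081, 0.0518]
tcp_rot: [0.196, 0.981, 0.0, 0.0]
contact_force: [0.5, -1.1, 1.0]
opening: 0.993
finger_force: 0.0
```

Call:
move_arm(plan=[0, 0, 15, 0, 0, 0, 85, 0, 0, 30, 0, 0, 0, 85, 0, 0, 40, 0, 0, 0, 85, 0, 0, 40, 0, 0, 0, 85, 0, -15, 25, 0, 0, 4, 85, 0, -15, 15, 0, 0, 4, 85, 0, -15, 0, 0, 0, 4, 85, 0, -15, 0, 0, 0, 4, 85, 0, -15, 0, 0, 0, 4, 85, 0, -15, 0, 0, 0, 4, 85, 0, 0, 0, 0, 0, 0, 85, 0, 0, 0, 0, 0, 0, 85])

```text
time: 19.25
eef_pos: [0.52, 0.2183, 0.2178]
tcp_rot: [-0.011, 1.0, 0.0, 0.001]
contact_force: [-0.2, 1.6, -1.4]
opening: 0.998
finger_force: 0.0
```

```bash
python3 look.py m6
python3 - <<'E'
import cv2
from plant import cams,ctrl
import numpy as np
c=cams.read_camera('wrist')['color'];d=cams.read_camera('side')['color'][185:395,150:330]
print(ctrl.get_state()['eef_pos'])
cv2.imwrite('pics/f.png',np.hstack([cv2.resize(c,(480,360)),cv2.resize(d,(309,360),interpolation=2)])[:,:,::-1])
E
```

```text
19.25 [-0.18900774  1.58841219 -1.40773451] [-0.03975932  0.00730489  0.01907785]
[0.51973928 0.21872942 0.21690922]
```

View pics/f.png

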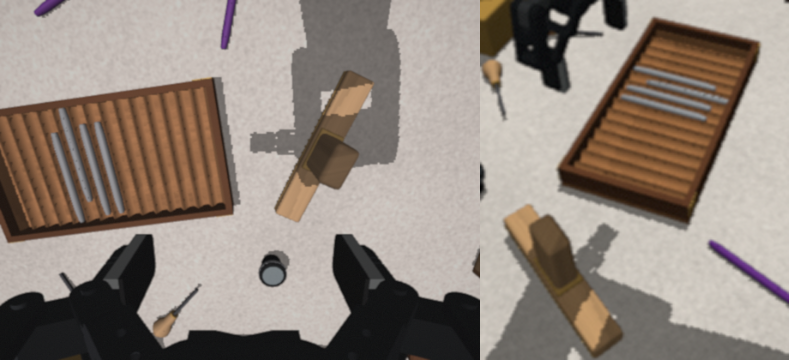

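The rake stands upright at wrist-view pixel (325,150), clear of the tray. All four punches lie flat in separate grooves, around (62-118, 165), and nothing else has been disturbed.

```bash
python3 -c "
from plant import order
print(order.sign_off())"
```

```text
the job is handed in; nothing more can be done
None
```

The job is handed in: the four punches each lie flat in a groove of their own, and the rake stands upright on the bench beside the tray; one comb stroke jammed briefly, with about 28 N sideways and 20 N down, and I backed it off.

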